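# Throw the sample press's toggle clamp with its extension bar

### The arm

A 6-joint arm with a two-finger parallel gripper is mounted at the origin on the work surface. World frame = base frame: x ahead of the robot, y to its left, z up, the work surface at z = 0. Lengths are in mm, angles in rad, forces in N, time in s.
With the tool pointing down it reaches from about 275 to 750 mm from the base axis. Payload 10.2 kg.
Tool frame: the origin (TCP) lies midway between the tips of the shut fingers; the grasp point (between the pads) lies 19 mm behind it (ctrl.pinch_z is the distance from the TCP to the grasp point, in mm); x points along the fingers, z is the direction in which the jaws open and shut, and the axes are right-handed (so a half turn about x gives the same grasp; the last joint's range is limited). The gripper opens to 85 mm and grips with 20 to 120 N. Pads are 22 mm wide; open, the fingers measure 114 mm over their backs; the gripper's body (76 mm by 85 mm) begins 54 mm behind the grasp point. The pads swing forward as they close: fully open they stand 13 mm farther back than shut.
Start: joints at [0.881, 0.313, 1.498, -0, 1.331, -0.223], TCP at [236.279, 468.832, 231.294] pointing down, gripper open.
Joint ranges: [-2.94, 2.94], [-0.97, 2.17], [0.19, 2.56], [-1.23, 4.37], [0.02, 3.11], [-2.88, 2.88]. Speed limits (rad/s): [2.39, 2.39, 3.01, 3.14, 3.14, 3.14].

### API

Orientations are given as a unit quaternion [w, x, y, z].
In Python, from rig import ctrl, capture, workorder, nets gives the robot as it stands. The module is installed in compiled form; this text tells all that it offers.
- The arm moves only by the tool send_rows, never from a script. Its argument "rows" is text: rows parted by semicolons, each of 5 numbers parted by spaces: the opening, from 0 (shut) to 1 (fully open), then the shift along the tool's x, y, z in cm, then the turn about the tool's x in units of 5 degrees (1.0 is 5 degrees). In form: grip x y z yaw; .... A call has 1 to 12 rows; each row is the pose to reach, as a shift and turn from the pose commanded when the call began, along the tool's axes at that moment; what a row does not reach only later rows make up. A row lasts 1/10 s, in which the tool goes at most 50 mm and 8.59 degrees, less where a joint would pass 70% of its speed; a pose out of reach is approached as far as the arm can. A call with a gripper value outside its range is refused whole. The fingers move at their own pace and stop on an object; "grip_force" is the grip in N (left out, the last holds). Time passes only in rows, so rows that repeat a pose let the fingers close. It gives the time, the measured TCP pose, the force and the opening at its end, in the units of the state.
- ctrl.sense(): the state, without advancing time (a new reading comes with each control period).
- capture(name): name is "scene" or "top" or "wrist"; returns a dict with "pixels" (384x512x3 uint8, red, green, blue), "intrinsics" (3x3 intrinsics, pixels), "dist" ([k1, k2, p1, p2, k3] as OpenCV has them; the pictures are not rectified), "view" (4x4, takes a point from world to camera coordinates); the wrist camera has in their place "mount" (4x4, takes a point from camera to tool coordinates, whose origin is the TCP and whose axes are the tool frame's). Camera axes: x right, y down, z forward; pixel columns grow to the right and rows downward; lengths in mm; the calibration is good to about 2 mm. A picture is of the moment at which its call begins: read the wrist's pose just before it. There is no depth.
- workorder.finish_job(): hands the job in, once; it reports no verdict.
Trained networks look in a picture, given as the dict that the camera call returned (one of the last four; its "shot" number tells which), for a name from the list of things; names that differ only in an ending like _2 or _b are one class to them, and where a whole thing is asked for, a point or a joint stands for the part that bears it (a point fixed in the world has none). Each returns a list of dicts, best first, with "confidence" (0 to 1); they miss things now and then, are a little off and sometimes report something else, mostly with a low value. They report only what shows in the picture. A call takes as long as a camera call. They do not tell look-alikes from the thing itself.
- nets.boxes_of(picture, target): "location" ([x, y, z] in mm, in world coordinates, good to about 4 mm: the middle of the surface that is visible of it).
- nets.spot_point(picture, target): "location" ([x, y, z] in mm, in world coordinates, good to about 4 mm: a listed point, or the origin of a listed thing).
The state is a dict: "time_s": time; "joints": joint angles; "dq": joint speeds; "tau": joint torques, N m; "eef_pos": TCP position; "ee_rot": TCP orientation; "force": force on the tool from outside, world axes, zero at the start; "wrist_torque": the same for the moment, N m; "grip_width": opening from 0.0 (shut) to 1.0 (fully open).
Only numpy, scipy, OpenCV 4.12 (cv2) and the standard library are available. Lean on these libraries where they do the work, as an engineer would, in place of code of your own. Each camera call takes 0.05 s, during which the arm holds its last target.

### The job

Slip the bell-mouthed extension bar fully onto the stub of the sample press's clamp lever, swing the lever over past its dead point until it stays down on its far stop, then pull the bar off and set it gently back upright on its steel tray before letting go. Move the lever only with the bar, never with the gripper or arm, and leave the jar, cup and tape roll where they are.

Things in the scene. Friction and masses are not known exactly. Their poses are not given: they have to be found in the camera images.
- press: Fixed cream sample press. Origin: underside centre of its base plate (170 x 120 x 12 mm) on the bench, z up. Two cheek plates (46 mm along x, outer faces at y = +-40 mm, top at 158 mm) carry the lever's pivot. The lever swings in the press's x-z plane, from leaning to -x (open) to leaning to +x (clamped); between the cheeks a crank and link then push a rubber-footed plunger down on a steel mould.
- lever_pivot (a point): Centre of the lever's pivot, a level axis along the press's y, 135 mm above the bench, straight above the press's origin. Axes as the press's.
- lever (a joint): Clamp lever angle, rad. 0 = open stop, leaning 0.70 rad (40 deg) from upright to the press's -x; lean to +x = value - 0.70. Dead point 0.78; far stop (clamped) 0.936, leaning 0.236 rad to +x. A spring drives it back to open from short of the dead point, on to the far stop from past it. Greatest resistance about 1.7 N m, near 0.4.
- lever_tip (a point): The free end of the lever's stub, on its axis, 105 mm from the pivot. The stub is a plain steel rod 14 mm in diameter with a round end, on a 20 x 14 mm steel arm that reaches to 49 mm from the pivot. The point's z axis points outwards along the lever, its y is the pivot axis.
- bar: Loose extension bar, 150 mm long, 0.2 to 0.4 kg, upright on its bell mouth on the tray. Origin: centre of the mouth; z towards the grip; round, so yaw means nothing. Aluminium bell 64 mm wide at the mouth (53 inside), narrowing over 26 mm to a 29 mm tube with a 18 mm bore, closed 60 mm from the mouth. From 65 to 150 mm a plain grey grip, 26 mm thick; hold it about 115 mm from the mouth.
- bar_socket (a point): The closed end of the bar's bore, on its axis, 60 mm from the mouth: with the bar fully on the stub it meets lever_tip. Axes as the bar's.
- tray: Fixed shallow square steel tray, 130 x 130 mm, inner 122 x 122 mm, rim 14 mm high, floor 4 mm above the bench. Origin: centre of its underside. It stands to the left or the right of the press. The bar belongs standing near its middle.
- jar: Bystander: closed pale jar with a white lid, 64 mm across, 85 mm tall. Origin: centre of its underside. On the other side of the press from the tray.
- cup: Bystander: white paper cup, 72 mm across, 75 mm tall, farther out, beside the press. Origin: centre of its underside.
- tape: Bystander: flat orange tape roll, 90 mm across, 24 mm tall, farther out, beside the press. Origin: centre of its underside.
There are look-alikes about, which are no part of the job. Of the things shaped like the bar, the aluminium one is meant.

How it is judged (in metres and radians):
On the way, in this order (a step that is already met when the one before it is completed fails the run):
1. the bar is on the stub of the lever (closed end of its bore within 20 mm of the stub's end, in line within 0.3 rad) while the lever is still short of its dead point (distance between bar_socket and lever_tip below 0.02 m and angle between the z axis of bar_socket and the z axis of lever_tip, either way round below 0.3 rad and value of joint lever below 0.7 rad), for 0.1 s.
2. the lever is at its far stop (over 0.88 rad) with the bar still on it (within 25 mm) (distance between bar_socket and lever_tip below 0.025 m and value of joint lever above 0.88 rad), for 0.1 s.
3. the bar is set down upright on the tray's floor while the fingers still hold it (contact force between the fingers and bar above 0.5 N and horizontal distance between bar and tray below 0.04 m and z of bar in the frame of tray below 0.01 m and angle between bar's own z axis and vertical below 0.2 rad), for 0.05 s.
At the end, for the whole second after the job is handed in: The lever stays clamped at its far stop (joint over 0.88 rad), and the bar stands upright (within 0.08 rad) and still on the floor of the tray, its mouth flat on it (within 4 mm) and within 40 mm of the tray's centre, let go (value of joint lever above 0.88 rad and horizontal distance between bar and tray below 0.04 m and z of bar in the frame of tray between 0.001 and 0.008 m and angle between bar's own z axis and vertical below 0.08 rad and linear speed of bar below 0.03 m/s); the robot touches nothing.
It fails at once if the gripper or arm pushes on the press or its lever (over 2 N) (contact force between any of the fingers, the arm and press above 2 N).
It fails at once if the jar, cup or tape roll is moved by more than 30 mm (distance of any of jar, cup, tape from where it was at the start of the episode above 0.03 m).
It also fails if it takes over 51 s, if anything falls off the work surface, if the arm or the gripper's body presses on something with over 40 N, if the wrist force passes 120 N, or if a joint passes its speed limit or range.

## Working session

There is one attempt and no reset: what is moved stays moved. The work goes in short steps, Python scripts to look and compute and a tool call to move; the robot and the scene stay as the last step left them, time stands still between calls to the robot, and variables do not carry over. Pictures are saved under pics/ and viewed, and the job is handed in when it is done.

Besides the shell and the picture viewer there is one more tool, called after "Request:" as name(argument=value, ...) on one line, values as JSON. send_rows: Moves the arm, as the interface text tells. Its arguments: {"type":"object","properties":{"rows":{"type":"string"},"grip_force":{"type":"number"}},"required":["rows"]}

```bash
mkdir -p pics; ls
python3 - <<'E'
from rig import ctrl,capture,nets
import cv2
print(ctrl.sense(), ctrl.pinch_z)
for n in ("scene","top"):
    p=capture(n); cv2.imwrite(f"pics/{n}0.png",p["pixels"][:,:,::-1])
    print(n,p["intrinsics"].tolist(),p["dist"],p["view"].tolist())
    for t in ("press","lever_pivot","lever_tip","bar","bar_socket","tray","jar","cup","tape"):
        print(t,[([round(v) for v in d["location"]],round(d["confidence"],2)) for d in nets.spot_point(p,t)])
E
```

```text
pics
{'time_s': 0.0, 'joints': array([ 8.80607327e-01,  3.13472048e-01,  1.49845258e+00,  2.19178314e-05,
        1.33101116e+00, -2.23403948e-01]), 'dq': array([ 1.07786050e-03, -6.51721650e-04, -5.28011066e-04,  1.29168935e-04,
       -3.16932853e-06, -6.40242161e-04]), 'tau': array([-3.48980184e-04, -4.12270439e+01, -2.59745514e+01, -2.04782705e-04,
        4.12602240e-03, -2.01746980e-05]), 'eef_pos': array([236.09475403, 468.62284232, 230.7179667 ]), 'ee_rot': array([ 0.60163232, -0.37094846,  0.60253611,  0.37065621]), 'force': array([-0.00747929,  0.21372828,  0.33987971]), 'wrist_torque': array([0.00397675, 0.02232247, 0.05242512]), 'grip_width': 1.0005696163447741} 18.700000000000003
scene [[450.65827695611017, 0.0, 253.68063245564554], [0.0, 450.65827695611017, 192.06723251266703], [0.0, 0.0, 1.0]] [-0.09865852  0.          0.          0.          0.        ] [[0.0033469222060189385, 0.9998853361084644, 0.014768640662234355, -16.061593636927697], [0.6354673977817296, 0.009276657273004498, -0.77207197202486, -224.94179599092817], [-0.7721204468658137, 0.011969054478218407, -
[... 685 characters left out ...]
993204816318657, -0.02714076830309973, 1.4709529130020698], [-0.9961869686882547, -0.02257199577566642, -0.08427353334475679, 535.6599291884827], [0.08360364662341553, 0.029138977294329252, -0.9960729643321856, 1388.9145154994524], [0.0, 0.0, 0.0, 1.0]]
press [([594, 34, -3], 0.56)]
lever_pivot [([593, 32, 134], 0.69)]
lever_tip [([531, 56, 219], 0.89), ([591, 34, 132], 0.22)]
bar [([493, 224, 3], 0.91), ([406, 95, 1], 0.82)]
bar_socket [([409, 98, 59], 0.91), ([494, 227, 65], 0.69)]
tray [([504, 234, -1], 0.8), ([491, 227, 66], 0.7), ([451, -234, 5], 0.61), ([658, -193, 2], 0.29)]
jar [([448, -233, 2], 0.79)]
cup [([639, 233, -1], 0.83), ([662, -192, 2], 0.48)]
tape [([661, -190, 3], 0.77)]
```

View pics/scene0.png

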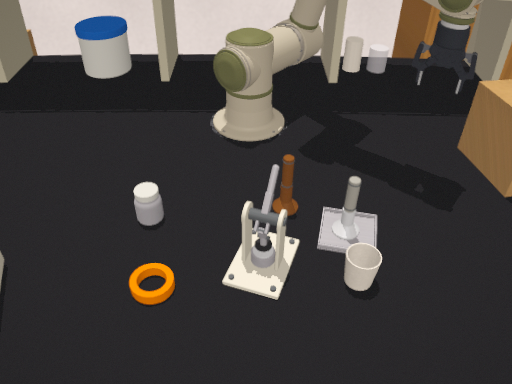

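View pics/top0.png

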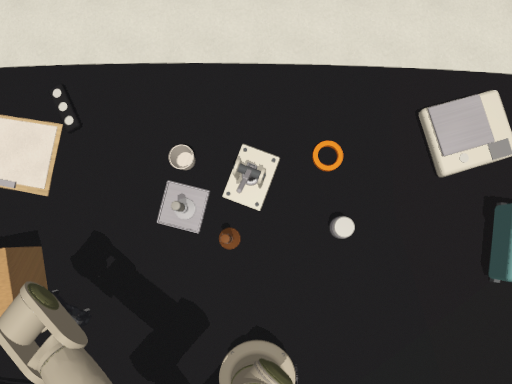

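Run:
```python
import cv2,numpy as np
a=cv2.imread('pics/scene0.png');b=cv2.imread('pics/top0.png')
c=cv2.resize(a[110:270,235:395],None,fx=2.4,fy=2.4,interpolation=3)
d=cv2.resize(b[90:250,130:290],None,fx=2.4,fy=2.4,interpolation=3)
cv2.imwrite('pics/crop0.png',np.hstack([c,d]))
```

```text
(no output)
```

View pics/crop0.png

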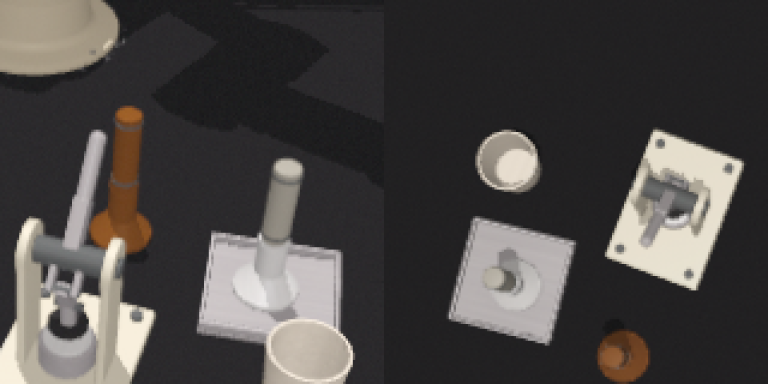

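The scene image shows two bar-shaped things. One is aluminium with a grey grip, standing in the tray (scene px ~(350,205), top px ~(182,207)). The other is copper-coloured and stands loose by the lever (scene ~(287,185), top ~(229,238)). The aluminium one on the steel tray is meant, and the crop confirms it: pale bell and grey grip. The lever leans towards the robot, the cup is beside the tray, and the jar and tape are on the other side. Next I refine the press yaw and bar position.

```bash
cat > h.py <<'E'
import numpy as np,cv2
from scipy.spatial.transform import Rotation as R
def ray(p,uv):
    K=np.array(p["intrinsics"]);V=np.array(p["view"])
    n=cv2.undistortPoints(np.array(uv,float).reshape(-1,1,2),K,np.array(p["dist"]))[:,0]
    d=np.c_[n,np.ones(len(n))]@V[:3,:3]; o=-V[:3,:3].T@V[:3,3]
    return o,d
def onz(p,uv,z):
    o,d=ray(p,uv); return o+d*((z-o[2])/d[:,2])[:,None]
def proj(p,X):
    V=np.array(p["view"]);r=cv2.Rodrigues(V[:3,:3])[0]
    return cv2.projectPoints(np.array(X,float).reshape(-1,1,3),r,V[:3,3],np.array(p["intrinsics"]),np.array(p["dist"]))[0][:,0]
def quat(q): return R.from_quat([q[1],q[2],q[3],q[0]]).as_matrix()
E
python3 - <<'E'
from h import *
from rig import ctrl,capture
s=ctrl.sense();M=quat(s["ee_rot"]);print(M.round(3))
for n in("scene","top"):
    p=capture(n);im=p["pixels"].astype(int)
    r,g,b=im[...,0],im[...,1],im[...,2]
    m=((r>190)&(r-b>12)&(r-b<60)).astype(np.uint8)
    k,l,st,c=cv2.connectedComponentsWithStats(m)
    for i in range(1,k):
        if st[i,4]>150 and 200<c[i][0]<320 and 130<c[i][1]<300:
            ys,xs=np.where(l==i); W=onz(p,np.c_[xs,ys],12)[:,:2].astype(np.float32)
            print(n,st[i],cv2.minAreaRect(W))
    # model overlay
    for yaw in(-.366,):
        c_,s_=np.cos(yaw),np.sin(yaw)
        P=[[594+c_*x-s_*y,33+s_*x+c_*y,12] for x,y in((-85,-60),(85,-60),(85,60),(-85,60))]
        T=[[594-c_*67.6,33-s_*67.6,215.3],[594,33,135]]
        B=[[493,226,4],[493,226,154]]
        v=p["pixels"][:,:,::-1].copy();v=cv2.resize(v,None,fx=4,fy=4,interpolation=3)
        for q in proj(p,P+T+B): cv2.circle(v,tuple(int(a) for a in (q*4+2)),3,(0,0,255),-1)
        u0=(150,130) if n=="top" else (220,130)
        cv2.imwrite(f"pics/ov_{n}.png",v[u0[1]*4:u0[1]*4+600,u0[0]*4:u0[0]*4+720])
E
```

```text
[[ 0.    -0.893  0.45 ]
 [ 0.     0.45   0.893]
 [-1.     0.     0.   ]]
scene [ 223  222   60   76 1289] ((588.386962890625, 26.359657287597656), (120.44359588623047, 197.84144592285156), 77.3025894165039)
scene [283 236  16  31 273] ((569.369873046875, 91.96057891845703), (31.478866577148438, 86.96650695800781), 78.80027770996094)
top [ 223  145   56   66 1474] ((593.6510620117188, 31.348785400390625), (117.54346466064453, 168.1270294189453), 70.54962921142578)
```

View pics/ov_top.png

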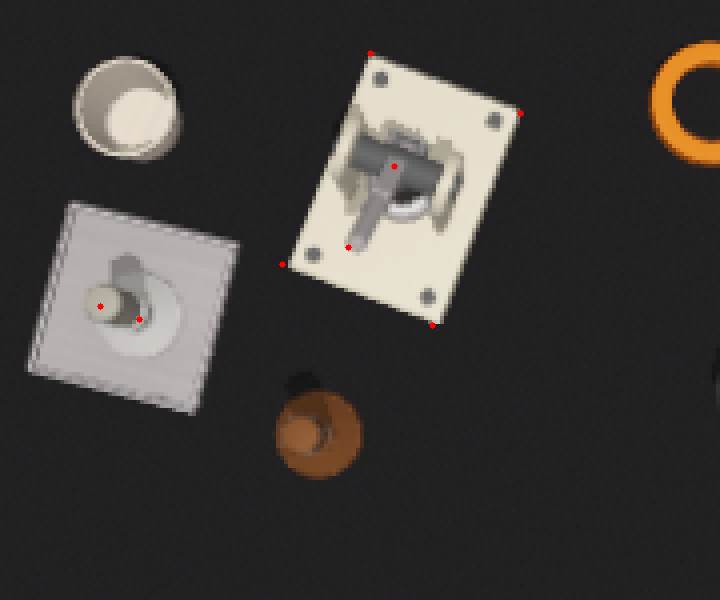

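View pics/ov_scene.png

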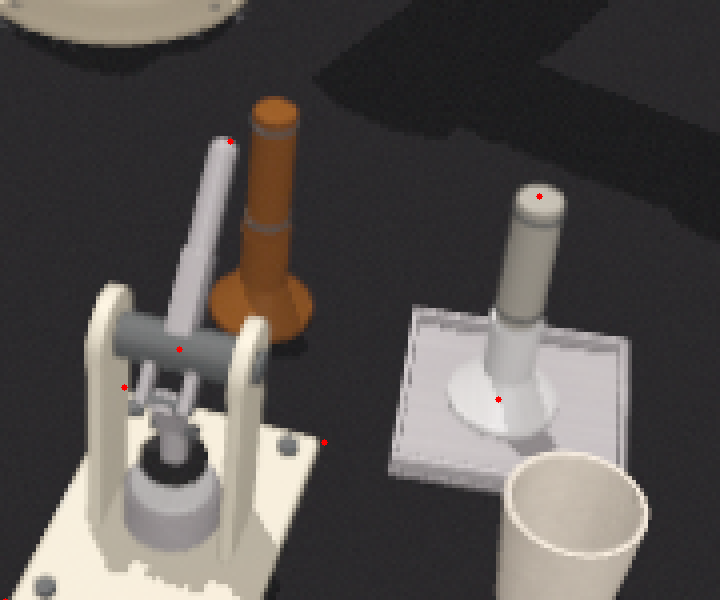

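Request:
send_rows(rows="1 2 -34 -10.2 -1.45;1 2 -34 -10.2 -1.45;1 2 -34 -10.2 -1.45;1 2 -34 -10.2 -1.45;1 2 -34 -10.2 -1.45;1 2 -34 -10.2 -1.45;1 2 -34 -10.2 -1.45;1 2 -34 -10.2 -1.45;1 2 -34 -10.2 -1.45;1 2 -34 -10.2 -1.45", grip_force=40)

```text
time_s: 2.1
eef_pos: [493.3, 225.5, 211.4]
ee_rot: [0.577, -0.408, 0.577, 0.408]
force: [-1.2, -0.4, 0.4]
grip_width: 0.999
```

Run:
```python
from h import *
from rig import ctrl,capture,nets
s=ctrl.sense();M=quat(s["ee_rot"]);print(s["eef_pos"],s["joints"].round(2));print(M.round(3))
p=capture("wrist");cv2.imwrite("pics/w1.png",p["pixels"][:,:,::-1])
for t in("bar","tray","bar_socket"):print(t,nets.spot_point(p,t))
A=np.array(p["mount"]);print(A.round(2).tolist(),p["intrinsics"],p["dist"])
c=A[:3,:3]; Wc=M@c; o=M@A[:3,3]+s["eef_pos"]
V=np.eye(4);V[:3,:3]=Wc.T;V[:3,3]=-Wc.T@o;p["view"]=V
print(proj(p,[[494,225,154],[494,225,4]]))
```

```text
[493.33421217 225.45677709 211.35295623] [ 0.21  0.37  1.48  0.    1.3  -1.02]
[[-0.    -0.943  0.333]
 [ 0.     0.333  0.943]
 [-1.     0.     0.   ]]
bar [{'location': [497.4, 227.6, 4.7], 'confidence': 0.8}, {'location': [411.0, 93.7, 0.4], 'confidence': 0.8}]
tray [{'location': [593.8, 24.7, 135.5], 'confidence': 0.56}]
bar_socket [{'location': [494.3, 230.0, 63.6], 'confidence': 0.8}, {'location': [409.5, 93.6, 56.8], 'confidence': 0.76}]
[[0.0, -0.27, 0.96, -141.77], [0.0, -0.96, -0.27, 69.03], [1.0, 0.0, -0.0, -0.73], [0.0, 0.0, 0.0, 1.0]] [[275.73238338   0.         250.38450581]
 [  0.         275.73238338 187.47126486]
 [  0.           0.           1.        ]] [-0.06639581  0.          0.          0.          0.        ]
[[251.18375794 203.69030411]
 [250.95599464 165.11150307]]
```

View pics/w1.png

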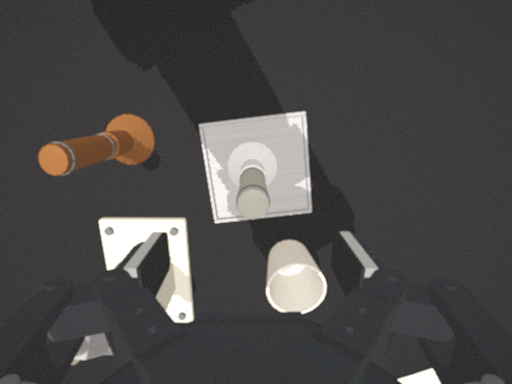

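Request:
send_rows(rows="1 4 0 0 0;1 8 0 0 0;1 11 0 0 0;1 11.1 0 0 0;0 11.1 0 0 0;0 11.1 0 0 0;0 11.1 0 0 0;0 11.1 0 0 0;0 11.1 0 0 0;0 11.1 0 0 0;0 11.1 0 0 0", grip_force=40)

```text
time_s: 3.4
eef_pos: [494.7, 225.2, 101.3]
ee_rot: [0.578, -0.408, 0.577, 0.408]
force: [0.9, 2.2, 6.0]
grip_width: 0.292
```

Request:
send_rows(rows="0 -5 0 0 0;0 -10 0 0 0;0 -15 0 0 0;0 -20 0 0 0;0 -23 -1 -1 0;0 -23 -3 -5 0;0 -23 -5 -9 0;0 -23 -7.5 -13 0;0 -23 -9 -14.9 0;0 -23 -9 -14.9 0;0 -23 -9 -14.9 0")

```text
time_s: 4.5
eef_pos: [528.8, 54.2, 329.7]
ee_rot: [0.577, -0.407, 0.578, 0.408]
force: [0.6, 0.3, -4.3]
grip_width: 0.294
```

```bash
cat > look.py <<'E'
import sys
from h import *
from rig import ctrl,capture,nets
tag=sys.argv[1]; u=tuple(int(a) for a in sys.argv[2].split(",")) if len(sys.argv)>2 else (210,80)
s=ctrl.sense();M=quat(s["ee_rot"]);print(s["time_s"],s["eef_pos"].round(1),s["joints"].round(2),s["force"].round(1),round(s["grip_width"],3))
def show(n):
    p=capture(n)
    if n=="wrist":
        A=np.array(p["mount"]);Wc=M@A[:3,:3];o=M@A[:3,3]+s["eef_pos"]
        V=np.eye(4);V[:3,:3]=Wc.T;V[:3,3]=-Wc.T@o;p["view"]=V
    return p
a=show("scene");b=show("wrist")
for p,n in((a,"scene"),(b,"wrist")):
    for t in("bar_socket","bar","lever_tip"):print(n,t,[(np.round(d["location"]).tolist(),round(d["confidence"],2)) for d in nets.spot_point(p,t)])
ia=cv2.resize(a["pixels"][u[1]:u[1]+200,u[0]:u[0]+134,::-1],(402,600),interpolation=3)
ib=cv2.resize(b["pixels"][:,:,::-1],(398,298))
v=np.zeros((600,800,3),np.uint8);v[:,:402]=ia;v[:298,402:]=ib
cv2.imwrite(f"pics/{tag}.png",v)
E
python3 look.py l1
```

```text
4.5 [528.8  54.2 329.7] [-0.12  0.28  1.29  0.    1.57 -1.35] [ 0.6  0.3 -4.3] 0.294
scene bar_socket [([409.0, 89.0, 60.0], 0.78), ([527.0, 55.0, 291.0], 0.65)]
scene bar [([413.0, 93.0, -2.0], 0.95), ([530.0, 53.0, 233.0], 0.77)]
scene lever_tip [([528.0, 56.0, 214.0], 0.77)]
wrist bar_socket [([527.0, 58.0, 290.0], 0.83), ([415.0, 95.0, 60.0], 0.56), ([501.0, 231.0, -2.0], 0.17)]
wrist bar [([412.0, 93.0, 1.0], 0.93), ([531.0, 58.0, 231.0], 0.77)]
wrist lever_tip []
```

View pics/l1.png

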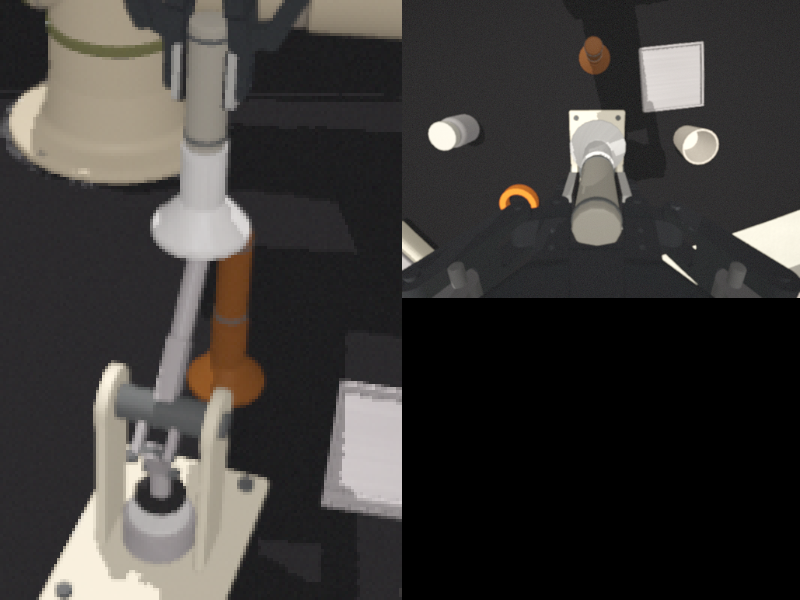

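Request:
send_rows(rows="0 1.6 0 0 0;0 3.2 0 0 0;0 3.2 0 0 0;0 3.2 0.4 0 0;0 3.2 0.9 0 0;0 3.3 1.4 0 0;0 3.35 1.9 0 0;0 3.5 2.4 0 0;0 3.6 2.8 0 0;0 3.6 2.8 0 0")

```text
time_s: 5.9
eef_pos: [502.3, 63.8, 294.6]
ee_rot: [0.578, -0.408, 0.577, 0.408]
force: [2.3, 0.7, 2.2]
grip_width: 0.298
```

```bash
python3 look.py l2
```

```text
5.9 [502.3  63.8 294.6] [-0.11  0.23  1.44  0.    1.47 -1.34] [2.3 0.7 2.2] 0.298
scene bar_socket [([509.0, 58.0, 259.0], 0.97), ([408.0, 90.0, 62.0], 0.58)]
scene bar [([411.0, 90.0, 1.0], 0.74), ([523.0, 58.0, 198.0], 0.7)]
scene lever_tip []
wrist bar_socket [([410.0, 94.0, 57.0], 0.76), ([512.0, 65.0, 256.0], 0.63)]
wrist bar [([410.0, 94.0, 1.0], 0.87), ([526.0, 58.0, 200.0], 0.57)]
wrist lever_tip []
```

View pics/l2.png

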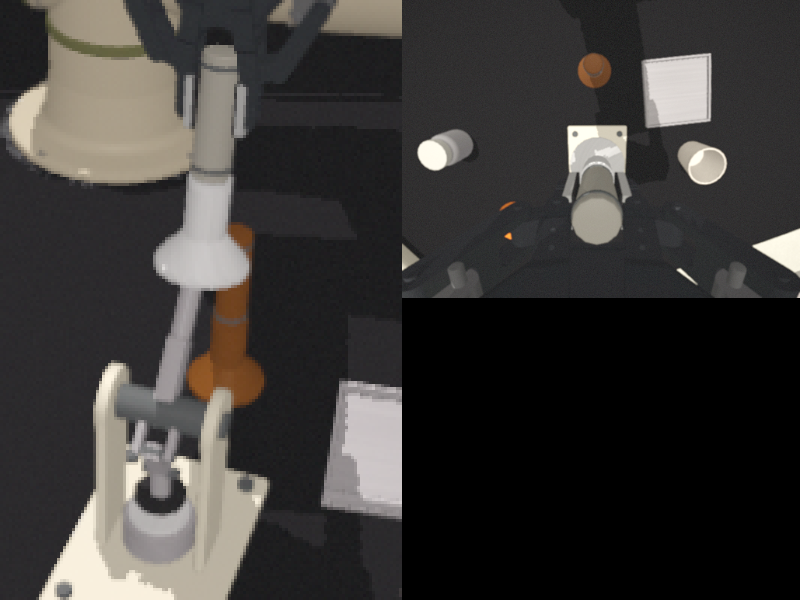

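Request:
send_rows(rows="0 0.15 0.5 0 0;0 0.35 1 0 0;0 0.55 1.45 0 0;0 0.8 1.9 0 0;0 1.05 2.35 0 0;0 1.3 2.8 0 0;0 1.6 3.2 0 0;0 1.95 3.6 0 0;0 2.3 3.3 0 0;0 2.7 3 0 0;0 3.1 2.65 0 0;0 3.1 2.65 0 0")

```text
time_s: 7.5
eef_pos: [478.2, 72.1, 262.3]
ee_rot: [0.578, -0.408, 0.577, 0.408]
force: [6.5, -1.6, -2.6]
grip_width: 0.29
```

```bash
python3 look.py l3
```

```text
7.5 [478.2  72.1 262.3] [-0.09  0.2   1.56 -0.    1.38 -1.32] [ 6.5 -1.6 -2.6] 0.29
scene bar_socket [([409.0, 87.0, 62.0], 0.97), ([509.0, 58.0, 237.0], 0.83), ([640.0, 229.0, 0.0], 0.48)]
scene bar [([549.0, 51.0, 187.0], 0.9), ([414.0, 91.0, -0.0], 0.71)]
scene lever_tip [([547.0, 49.0, 191.0], 0.55)]
wrist bar_socket [([414.0, 94.0, 57.0], 0.72), ([448.0, -236.0, 1.0], 0.61)]
wrist bar [([548.0, 49.0, 188.0], 0.68), ([413.0, 92.0, 2.0], 0.59)]
wrist lever_tip [([446.0, -234.0, -2.0], 0.6)]
```

View pics/l3.png

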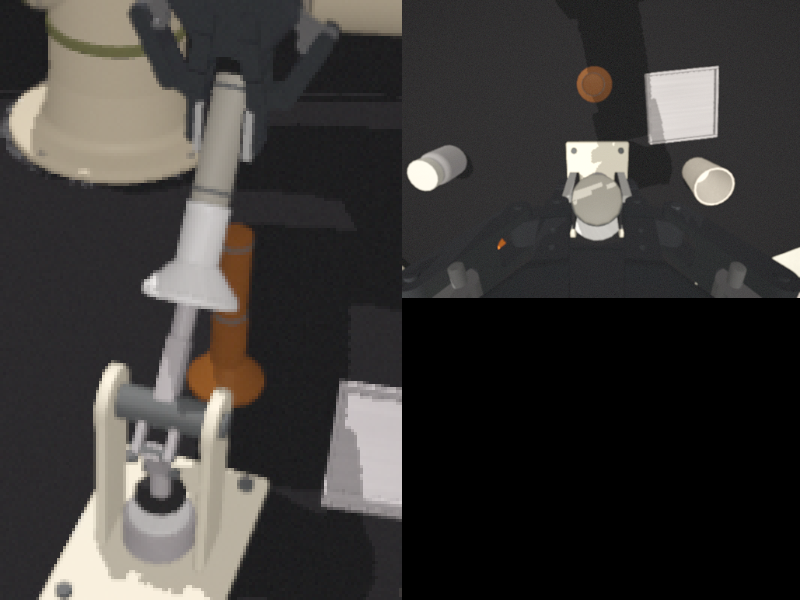

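Request:
send_rows(rows="0 0.35 -0.3 0 0;0 0.75 -0.65 0 0;0 1.15 -0.95 0 0;0 1.55 -1.3 0 0;0 1.9 -1.6 0 0;0 2.2 -1.85 0 0;0 2.35 -1.95 0 0;0 2.35 -1.95 0 0")

```text
time_s: 8.7
eef_pos: [495.8, 66.1, 240.3]
ee_rot: [0.577, -0.408, 0.578, 0.408]
force: [-3.5, 1.9, 8.8]
grip_width: 0.292
```

```bash
python3 look.py l4
```

```text
8.7 [495.8  66.1 240.3] [-0.1   0.25  1.55  0.    1.34 -1.33] [-3.5  1.9  8.8] 0.292
scene bar_socket [([530.0, 54.0, 212.0], 0.95), ([411.0, 89.0, 61.0], 0.87), ([444.0, -233.0, -6.0], 0.7)]
scene bar [([564.0, 42.0, 167.0], 0.81), ([414.0, 91.0, 2.0], 0.66)]
scene lever_tip [([590.0, 31.0, 136.0], 0.56)]
wrist bar_socket [([414.0, 94.0, 59.0], 0.8)]
wrist bar [([412.0, 93.0, -0.0], 0.92), ([563.0, 42.0, 166.0], 0.57), ([446.0, -231.0, 2.0], 0.31)]
wrist lever_tip []
```

View pics/l4.png

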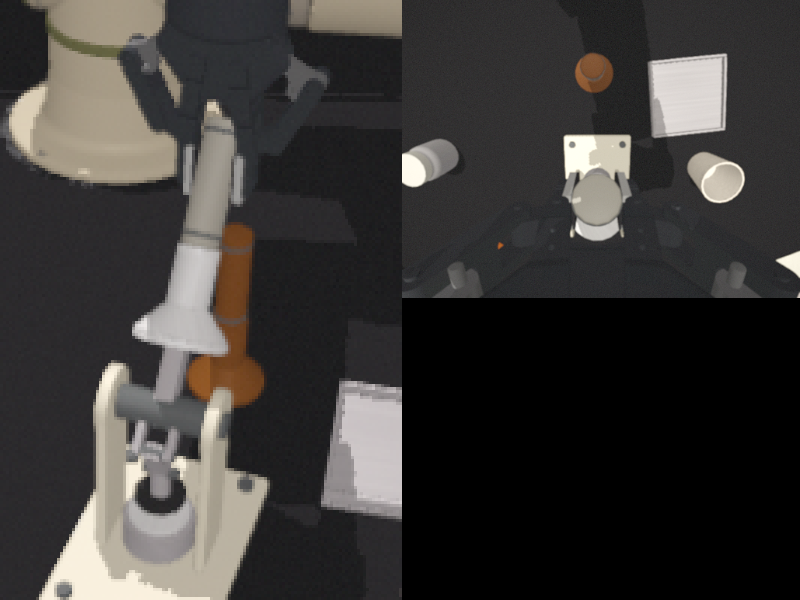

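Request:
send_rows(rows="0 -0.5 -0.6 0 0;0 -1 -1.25 0 0;0 -1.4 -1.9 0 0;0 -1.8 -2.6 0 0;0 -2.2 -3.35 0 0;0 -2.5 -4.1 0 0;0 -2.8 -4.85 0 0;0 -3.1 -5.6 0 0;0 -3.3 -6.4 0 0;0 -3.5 -7.2 0 0;0 -3.6 -8 0 0;0 -3.7 -8.8 0 0")

```text
time_s: 10.3
eef_pos: [576.4, 37.6, 274.3]
ee_rot: [0.574, -0.405, 0.58, 0.412]
force: [-10.5, 3.8, -4.5]
grip_width: 0.292
```

```bash
python3 look.py l5
```

```text
10.3 [576.4  37.6 274.3] [-0.14  0.41  1.25  0.    1.5  -1.37] [-10.5   3.8  -4.5] 0.292
scene bar_socket [([409.0, 87.0, 64.0], 0.84), ([576.0, 35.0, 239.0], 0.73)]
scene bar [([577.0, 38.0, 177.0], 0.87), ([412.0, 92.0, 2.0], 0.59)]
scene lever_tip []
wrist bar_socket [([575.0, 40.0, 234.0], 0.88), ([413.0, 94.0, 57.0], 0.58)]
wrist bar [([578.0, 38.0, 180.0], 0.65), ([414.0, 93.0, 2.0], 0.65)]
wrist lever_tip []
```

View pics/l5.png

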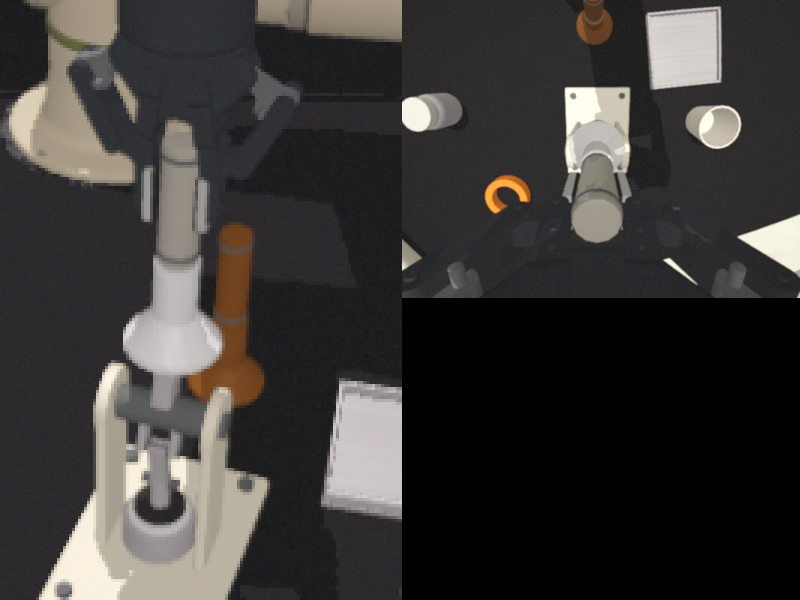

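Request:
send_rows(rows="0 -0.1 -0.8 0 0;0 -0.1 -1.6 0 0;0 -0.1 -2.4 0 0;0 0 -3.2 0 0;0 0.1 -4 0 0;0 0.2 -4.8 0 0;0 0.4 -5.4 0 0;0 0.4 -5.7 0 0;0 0.4 -5.7 0 0;0 0.4 -5.7 0 0")

```text
time_s: 11.7
eef_pos: [632.3, 17.7, 272.0]
ee_rot: [0.577, -0.408, 0.578, 0.409]
force: [-2.6, 1.3, -4.3]
grip_width: 0.297
```

```bash
python3 look.py l6
```

```text
11.7 [632.3  17.7 272. ] [-0.16  0.54  1.06 -0.    1.54 -1.39] [-2.6  1.3 -4.3] 0.297
scene bar_socket [([410.0, 89.0, 63.0], 0.81), ([591.0, 33.0, -2.0], 0.73), ([614.0, 22.0, 234.0], 0.65)]
scene bar [([414.0, 91.0, 2.0], 0.84), ([607.0, 27.0, 180.0], 0.57)]
scene lever_tip []
wrist bar_socket [([615.0, 25.0, 235.0], 0.75)]
wrist bar [([608.0, 26.0, 182.0], 0.88)]
wrist lever_tip []
```

View pics/l6.png

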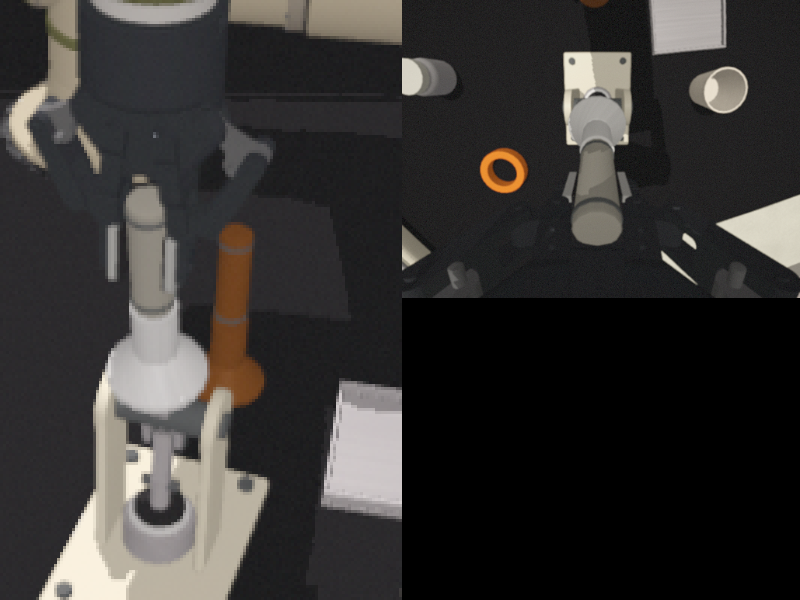

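Request:
send_rows(rows="0 0.1 -0.3 0 0;0 0.2 -0.6 0 0;0 0.2 -0.6 0 0;0 0.2 -0.6 0 0")

```text
time_s: 12.5
eef_pos: [638.4, 15.6, 270.9]
ee_rot: [0.577, -0.408, 0.577, 0.408]
force: [-5.2, 2.9, -4.7]
grip_width: 0.29
```

```bash
python3 look.py l7
```

```text
12.5 [638.4  15.6 270.9] [-0.16  0.56  1.04  0.    1.55 -1.39] [-5.2  2.9 -4.7] 0.29
scene bar_socket [([413.0, 91.0, 62.0], 0.97), ([618.0, 20.0, 235.0], 0.91)]
scene bar [([606.0, 29.0, 179.0], 0.61), ([411.0, 91.0, 0.0], 0.6)]
scene lever_tip []
wrist bar_socket [([617.0, 25.0, 232.0], 0.57)]
wrist bar [([605.0, 28.0, 179.0], 0.79)]
wrist lever_tip []
```

Request:
send_rows(rows="0 0 0.3 0 0;0 -0.5 0.3 0 0;0 -1 0.2 0 0;0 -2 -0.05 0 0;0 -3 -0.3 0 0;0 -4 -0.5 0 0;0 -5 -0.75 0 0;0 -6 -1 0 0;0 -7 -1.2 0 0;0 -8 -1.45 0 0;0 -9 -1.6 0 0;0 -9 -1.6 0 0")

```text
time_s: 14.1
eef_pos: [654.2, 9.8, 362.7]
ee_rot: [0.579, -0.409, 0.577, 0.407]
force: [0.3, -0.5, -3.6]
grip_width: 0.295
```

```bash
python3 look.py l8
```

```text
14.1 [654.2   9.8 362.7] [-0.16  0.6   0.74 -0.    1.8  -1.39] [ 0.3 -0.5 -3.6] 0.295
scene bar_socket [([634.0, 15.0, 328.0], 0.94), ([408.0, 90.0, 59.0], 0.76)]
scene bar [([623.0, 20.0, 271.0], 0.88), ([411.0, 92.0, 2.0], 0.82), ([637.0, 229.0, -1.0], 0.5), ([633.0, 14.0, 326.0], 0.47), ([500.0, 233.0, 4.0], 0.2)]
scene lever_tip [([616.0, 26.0, 237.0], 0.78)]
wrist bar_socket [([635.0, 20.0, 324.0], 0.93)]
wrist bar [([626.0, 18.0, 270.0], 0.72), ([662.0, -197.0, -4.0], 0.46)]
wrist lever_tip []
```

View pics/l8.png

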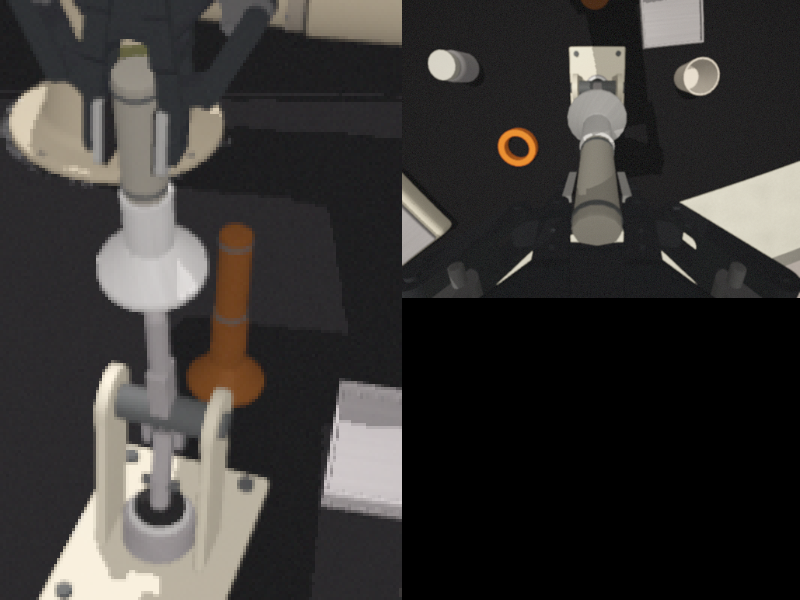

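Request:
send_rows(rows="0 0 2 2 0;0 0 5.5 4.5 0;0 0 9.5 8 0;0 0 13 11 0;0 0 16.5 13.8 0;0 2 19.4 16 0;0 5 19.4 16 0;0 9 19.4 16 0;0 13 19.4 16 0;0 17 19.4 16 0;0 17 19.4 16 0;0 17 19.4 16 0", grip_force=20)

```text
time_s: 15.7
eef_pos: [524.5, 225.8, 192.1]
ee_rot: [0.578, -0.408, 0.577, 0.408]
force: [0.6, -0.1, -2.5]
grip_width: 0.29
```

```bash
python3 look.py l9 300,100
```

```text
15.7 [524.5 225.8 192.1] [ 0.2   0.44  1.41 -0.    1.28 -1.03] [ 0.6 -0.1 -2.5] 0.29
scene bar_socket [([407.0, 91.0, 62.0], 0.62), ([505.0, 229.0, 158.0], 0.57)]
scene bar [([494.0, 239.0, 102.0], 0.79), ([413.0, 92.0, 0.0], 0.7), ([642.0, 225.0, 0.0], 0.24)]
scene lever_tip [([617.0, 23.0, 236.0], 0.62)]
wrist bar_socket [([414.0, 94.0, 57.0], 0.69), ([504.0, 236.0, 159.0], 0.59)]
wrist bar [([412.0, 94.0, 0.0], 0.9), ([498.0, 238.0, 102.0], 0.69)]
wrist lever_tip []
```

View pics/l9.png

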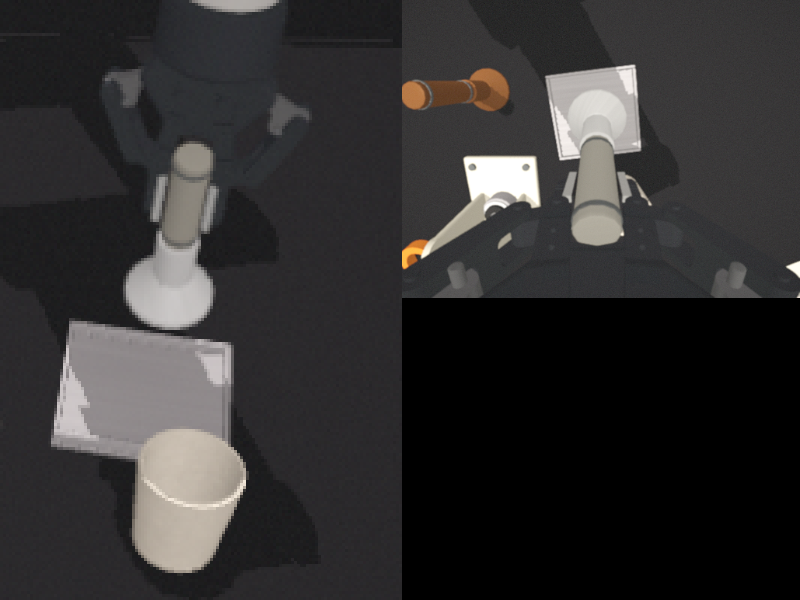

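Request:
send_rows(rows="0 3 -0.5 0 0;0 6 -0.5 0 0;0 7.5 -0.5 0 0;0 8.3 -0.5 0 0;0 8.6 -0.5 0 0;0 8.8 -0.5 0 0;0 8.8 -0.5 0 0")

```text
time_s: 16.8
eef_pos: [529.2, 224.2, 103.6]
ee_rot: [0.578, -0.408, 0.577, 0.408]
force: [0.4, 0.1, -3.4]
grip_width: 0.297
```

```bash
python3 look.py l10 300,130
```

```text
16.8 [529.2 224.2 103.6] [ 0.2   0.55  1.5  -0.    1.09 -1.03] [ 0.4  0.1 -3.4] 0.297
scene bar_socket [([409.0, 90.0, 62.0], 0.9), ([508.0, 229.0, 70.0], 0.85)]
scene bar [([415.0, 90.0, 0.0], 0.65), ([497.0, 233.0, 14.0], 0.59)]
scene lever_tip [([615.0, 27.0, 236.0], 0.96)]
wrist bar_socket [([412.0, 97.0, 59.0], 0.66), ([510.0, 234.0, 65.0], 0.57)]
wrist bar [([413.0, 93.0, 2.0], 0.57), ([500.0, 236.0, 12.0], 0.56)]
wrist lever_tip []
```

View pics/l10.png

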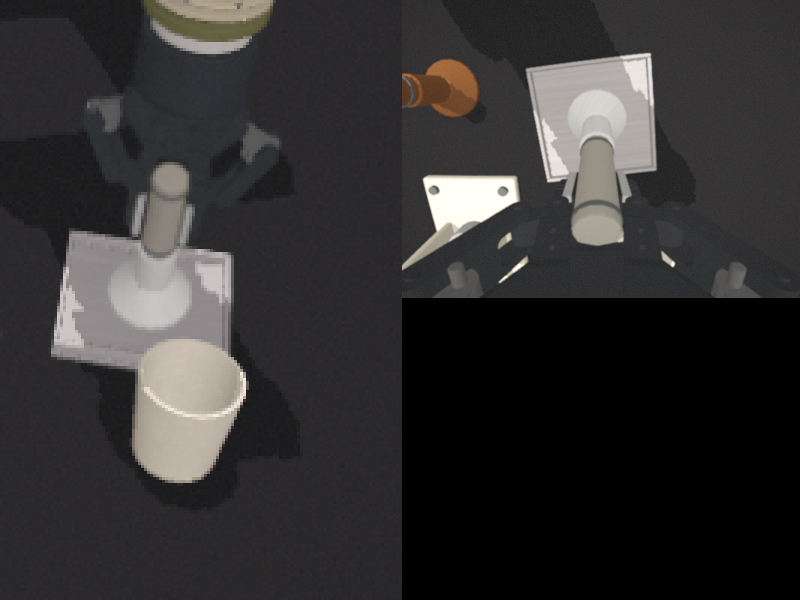

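Request:
send_rows(rows="0 0.1 0 0 0;0 0.2 0 0 0;0 0.2 0 0 0")

```text
time_s: 17.5
eef_pos: [529.8, 224.2, 103.0]
ee_rot: [0.579, -0.409, 0.576, 0.408]
force: [-1.8, -0.1, 12.3]
grip_width: 0.297
```

Request:
send_rows(rows="0 0 0.4 0 0;0 0.05 0.8 0 0;0 0.1 1.2 0 0;0 0.1 1.6 0 0;0 0.15 2 0 0;0 0.15 2 0 0")

```text
time_s: 18.1
eef_pos: [511.5, 230.9, 101.5]
ee_rot: [0.579, -0.409, 0.576, 0.407]
force: [0.9, -0.8, 10.6]
grip_width: 0.296
```

```bash
python3 look.py l11 300,130
```

```text
18.1 [511.5 230.9 101.5] [ 0.22  0.52  1.55 -0.    1.06 -1.01] [ 0.9 -0.8 10.6] 0.296
scene bar_socket [([500.0, 231.0, 64.0], 0.93), ([410.0, 86.0, 59.0], 0.9)]
scene bar [([499.0, 237.0, 5.0], 0.83), ([411.0, 90.0, -3.0], 0.66)]
scene lever_tip [([617.0, 26.0, 235.0], 0.7)]
wrist bar_socket [([415.0, 96.0, 59.0], 0.95), ([500.0, 235.0, 65.0], 0.58)]
wrist bar [([411.0, 93.0, 3.0], 0.88), ([496.0, 237.0, 8.0], 0.72)]
wrist lever_tip []
```

View pics/l11.png

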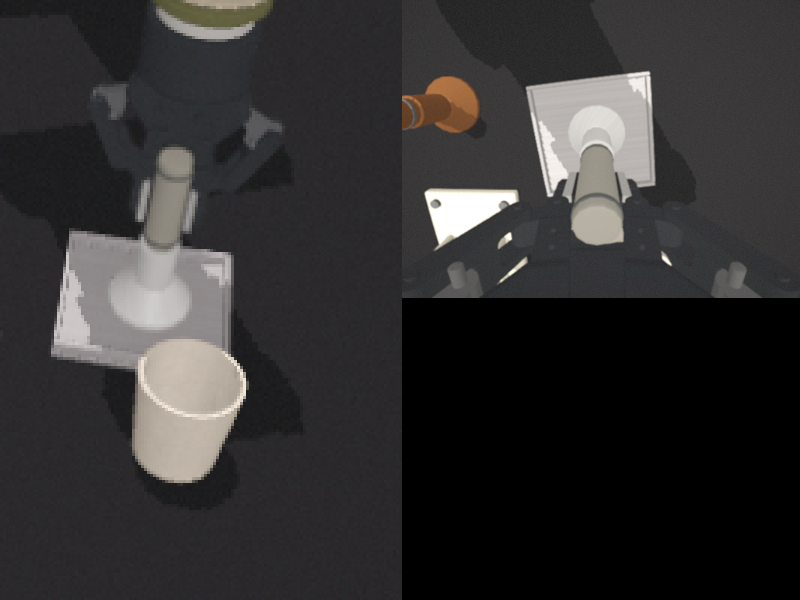

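Request:
send_rows(rows="0 0.1 0.4 0 0;0 0.15 0.8 0 0;0 0.25 1.2 0 0;0 0.3 1.4 0 0;0 0.3 1.4 0 0")

```text
time_s: 19.0
eef_pos: [500.0, 235.1, 99.6]
ee_rot: [0.58, -0.41, 0.574, 0.406]
force: [5.2, -4.2, 15.6]
grip_width: 0.294
```

```bash
python3 look.py l12 300,130
```

```text
19.0 [500.  235.1  99.6] [ 0.23  0.5   1.59 -0.    1.04 -1.  ] [ 5.2 -4.2 15.6] 0.294
scene bar_socket [([494.0, 234.0, 64.0], 0.93), ([409.0, 87.0, 60.0], 0.71), ([614.0, 25.0, 236.0], 0.5)]
scene bar [([412.0, 90.0, 2.0], 0.97), ([498.0, 235.0, 7.0], 0.92)]
scene lever_tip [([617.0, 28.0, 236.0], 0.74)]
wrist bar_socket [([495.0, 239.0, 63.0], 0.95), ([413.0, 95.0, 60.0], 0.56), ([498.0, 239.0, 6.0], 0.35)]
wrist bar [([500.0, 237.0, 6.0], 0.94), ([413.0, 94.0, 2.0], 0.64)]
wrist lever_tip []
```

View pics/l12.png

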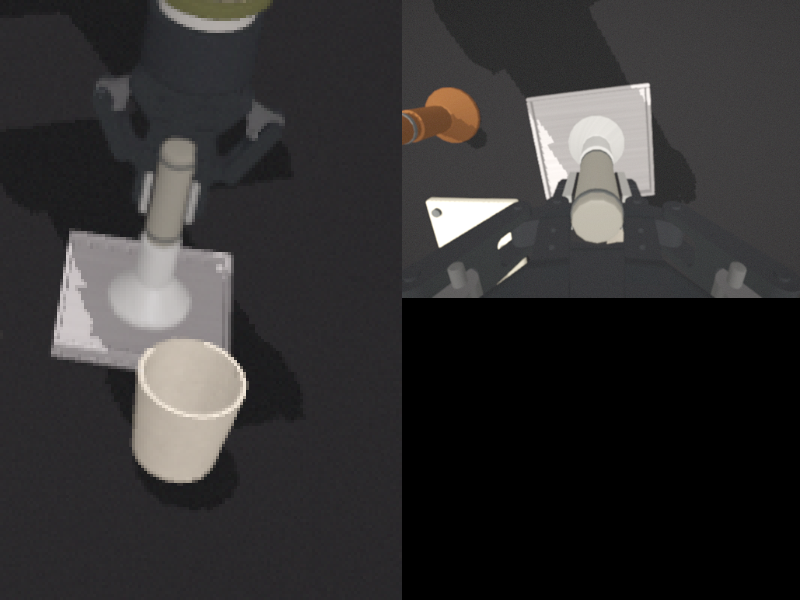

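Request:
send_rows(rows="0 0 -0.1 0 0;0 -0.1 -0.1 0 0;0 -0.1 -0.1 0 0")

```text
time_s: 19.7
eef_pos: [500.2, 234.8, 99.5]
ee_rot: [0.58, -0.41, 0.575, 0.407]
force: [5.0, -3.4, 9.0]
grip_width: 0.295
```

Request:
send_rows(rows="0 0 -0.15 0 0;0 0 -0.15 0 0;0 0 -0.15 0 0")

```text
time_s: 20.0
eef_pos: [501.0, 234.5, 99.3]
ee_rot: [0.579, -0.409, 0.576, 0.407]
force: [2.7, -2.3, 9.8]
grip_width: 0.295
```

```bash
python3 look.py l13 300,130
```

```text
20.0 [501.  234.5  99.3] [ 0.23  0.51  1.58 -0.    1.05 -1.  ] [ 2.7 -2.3  9.8] 0.295
scene bar_socket [([411.0, 89.0, 59.0], 0.71), ([496.0, 233.0, 63.0], 0.6), ([615.0, 26.0, 238.0], 0.58)]
scene bar [([497.0, 234.0, 4.0], 0.89), ([412.0, 89.0, -0.0], 0.79), ([594.0, 30.0, 137.0], 0.73)]
scene lever_tip [([620.0, 26.0, 237.0], 0.74)]
wrist bar_socket [([498.0, 243.0, 63.0], 0.65), ([415.0, 96.0, 56.0], 0.63)]
wrist bar [([407.0, 92.0, 2.0], 0.85), ([502.0, 234.0, 4.0], 0.62)]
wrist lever_tip []
```

View pics/l13.png

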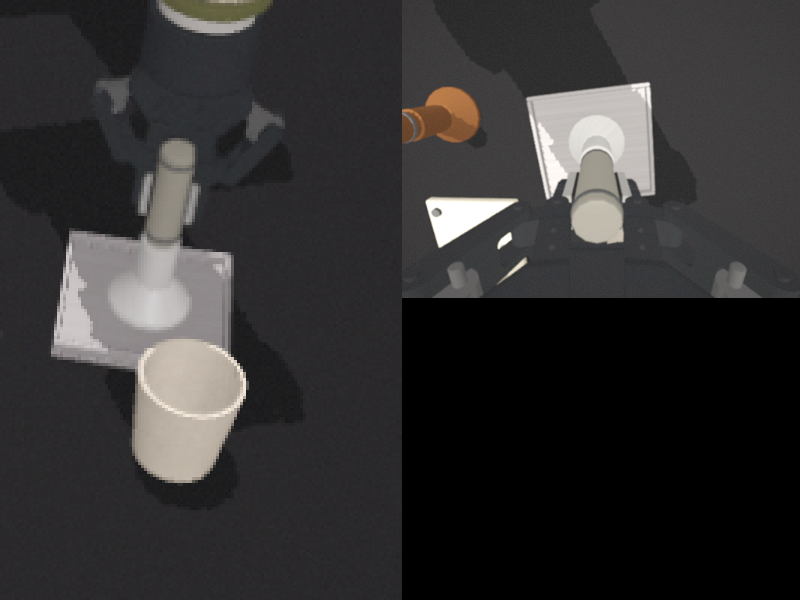

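Request:
send_rows(rows="0.4 0 0 0 0;0.5 0 0 0 0;0.7 0 0 0 0;1 0 0 0 0;1 0 0 0 0;1 -1 0 0 0;1 -3 0 0 0;1 -6 0 0 0;1 -10 0 0 0;1 -14 0 0 0;1 -17 0 0 0;1 -17 0 0 0")

```text
time_s: 21.6
eef_pos: [500.3, 234.9, 272.4]
ee_rot: [0.58, -0.409, 0.575, 0.407]
force: [0.2, -0.4, 0.2]
grip_width: 0.999
```

```bash
python3 look.py l14 250,120
python3 - <<'E'
from h import *
from rig import capture,nets
p=capture("top")
for t in("jar","cup","tape","bar","tray","lever_tip"):print(t,[(np.round(d["location"]).tolist(),round(d["confidence"],2)) for d in nets.spot_point(p,t)])
p=capture("scene");print(proj(p,[[500,234,4],[500,234,154]])-[250,120])
E
```

```text
21.6 [500.3 234.9 272.4] [ 0.23  0.34  1.35 -0.    1.44 -1.  ] [ 0.2 -0.4  0.2] 0.999
scene bar_socket [([408.0, 90.0, 60.0], 0.97), ([495.0, 232.0, 60.0], 0.82)]
scene bar [([497.0, 234.0, 3.0], 0.8), ([414.0, 91.0, -0.0], 0.63)]
scene lever_tip [([616.0, 26.0, 236.0], 0.88)]
wrist bar_socket [([494.0, 239.0, 64.0], 0.88), ([416.0, 97.0, 58.0], 0.57)]
wrist bar [([498.0, 237.0, 3.0], 0.91), ([412.0, 90.0, 1.0], 0.79)]
wrist lever_tip []
jar [([448.0, -233.0, 1.0], 0.85)]
cup [([639.0, 234.0, -0.0], 0.76)]
tape [([662.0, -193.0, 4.0], 0.9)]
bar [([407.0, 90.0, 2.0], 0.79), ([588.0, 33.0, 133.0], 0.69), ([495.0, 234.0, 2.0], 0.5)]
tray [([503.0, 235.0, 2.0], 0.81)]
lever_tip [([615.0, 23.0, 236.0], 0.85)]
[[ 98.11426617 111.56762683]
 [108.62642441  60.74461607]]
```

View pics/l14.png

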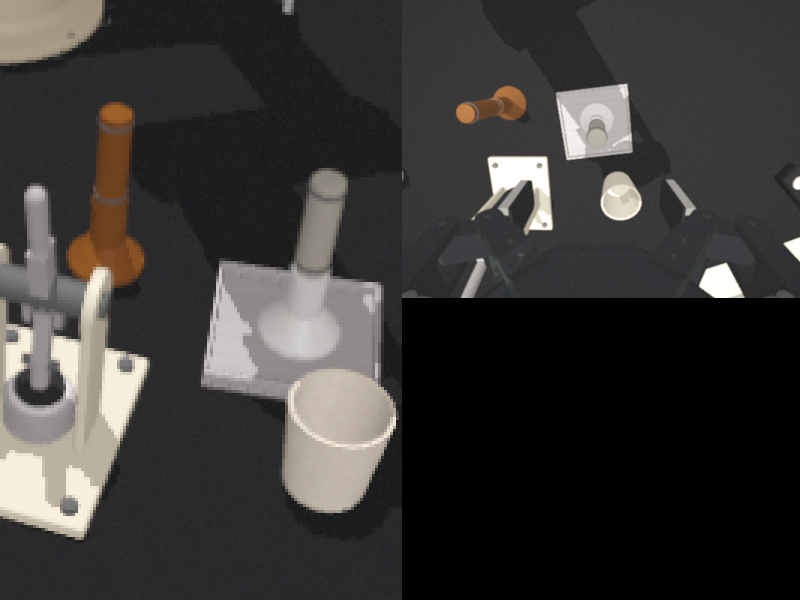

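The aluminium bar stands upright on the tray: its top is at crop px (329,180), against (326,182) predicted for an upright bar. The lever leans to +x with its tip at about (616,25,236), where the far stop would put it at (617,24,237). The jar, cup and tape are where they started.

```bash
python3 -c "
from rig import workorder
print(workorder.finish_job())"
```

```text
the job is handed in; nothing more can be done
None
```

I handed the job in at about 22 s of the 51 s allowed; the system reported no verdict.

**What I did:** I took the aluminium bar from the tray and left the copper look-alike alone. The tool only points straight down, so I hooked the bell on the leaning stub and let the bar pivot in the pads to line it up. I pushed it fully on and swung the lever over to its far stop. I then pulled the bar off and set it down, dragging its rim lightly on the tray floor to bring it upright before letting go.

**On the stub:** before the swing the closed end of the bore measured (530, 54, 212), against about (530, 54, 215) for the stub's end. The bar lay about 0.68–0.70 rad from upright, in line with the lever.

**Last checks, after letting go:**
- **Lever:** the tip was at about (616, 25, 236), which matches the far stop at (617, 24, 237).
- **Bar:** its mouth was about 5 mm from the tray's centre and on the floor. It looked upright in the scene image to within about 1 px.
- **Bystanders:** the jar, cup and tape were within a few mm of where they started.
- **Contact:** the wrist force was close to zero, with the gripper open and clear.

**What disagreed:** the bar did not swing upright by itself after it came off the stub, even at 20 N grip, so the rim drag was needed. The networks put the bar's socket about 2–5 mm to one side of its mouth, which is about their own error, so they could not confirm the upright angle more finely than the image did.

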